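# Get the charged battery pack out of the bench charger

## Task

Slide the charger's orange gate fully open and leave it open, then push the yellow battery pack from behind so that it comes out through the side opening onto the charger's lip (the rails and roof keep it from being lifted out). Draw it clear and lay it flat, right way up, in the blue-lined plywood tray, setting it down without dropping it; leave the other things on the bench where they are.

Things in the scene. Friction and masses are not known exactly. Their poses are not given: they have to be found in the camera images.
- charger: Green and black bench charger, fixed. Origin on the bench under the middle of its bay. The pack comes out along its +y; x runs across the bay; z up. All mm: floor top at z = 6, 100 wide in x, y = -65 to 65. Two green side walls, 60 apart inside, 88 over the outsides, y = -50 to 65, z = 6 to 43.
- charger_roof (a point): Middle of the top of the charger's solid black roof, at x = 0, y = 45, z = 49 mm of the charger. The roof covers y = 25 to 65, z = 43 to 49, and blocks the pack's top. Behind it (y = -50 to 25) two green lips, also z = 43 to 49, overhang the pack's sides, leaving a slot 46 mm wide in x.
- charger_back (a point): Middle of the charger's rear edge on its floor, at x = 0, y = -65, z = 6 mm of the charger. The rear is open, with no rear wall: closed fingers can go down here behind the pack, and push it to +y, moving along the slot between the lips until they near the roof at y = 25.
- charger_lip (a point): Middle of the front edge of the grey lip, at x = 0, y = 140, z = 6 mm of the charger. The lip is 68 mm wide in x, from the opening (y = 65) to y = 140, its top level with the floor inside; the pack slides out onto it.
- gate (a joint): Orange gate across the opening, a plate 66 wide and 8 thick (y = 66 to 74 of the charger, z = 9 to 44), sliding along the charger's +x. 0 = shut, up to 0.085 m = fully open; the opening is clear from 0.070 m. It stays where it is left; friction about 1.5 N.
- gate_lug (a point): Middle of the upright orange lug on top of the gate (12 mm along the charger's x, 16 mm along its y, reaching from z = 44 to 81 above the bench; this point at z = 66), to be pushed towards the charger's +x. It moves with the gate and lies at x = gate joint value, y = 70 mm of the charger.
- pack_center (a point): Centre of the yellow battery pack with a black band, a loose box 56 x 110 x 34 mm (x, y, z), about 0.25 to 0.47 kg. Axes parallel to the charger's at the start: its long side is y. At the start it rests on the charger's floor, its centre at y = -7 to 1 mm of the charger (its rear end 55 mm behind the centre), 2 mm of play to each side wall, 3 mm under the roof.
- tray: Fixed plywood tray with blue lining, 150 (its x) x 170 (its y) mm outside, walls 6 thick and 22 high, inner floor 6 mm above the bench. Origin on the bench under its middle.
- mallet: Wooden mallet lying down, a bystander: head 56 dia x 80 mm, its handle 170 mm more, along +x. Origin on the bench under the head's middle.
- sandblock: Dark wooden sanding block 45 x 130 x 32 mm, a bystander. Origin at the centre of its underside.
- glue: White glue bottle, 48 dia x 130 mm high, a bystander. Origin at the centre of its underside.
- tape: Roll of yellow tape, 90 dia x 24 mm high, a bystander. Origin at the centre of its underside.
- offcut: Pale wooden offcut 50 x 90 x 35 mm, a bystander. Origin at the centre of its underside.
- driver: Screwdriver lying on the bench along its x, about 0.2 m long, a bystander. Origin under its middle.
- pack: The same battery pack; origin at the centre of its underside, 17 mm below pack_center.
There are look-alikes about, which are no part of the job. There is more than one size of the tray; the job needs the largest.

How it is judged:
On the way, in this order (a step that is already met when the one before it is completed fails the run):
1. the gate is slid open, clear of the opening (joint above 0.070 m) (value of joint gate above 0.07 m), for 0.2 s.
2. the pack has come at least 35 mm out through the opening, still lying on the floor and lip of the charger (y of pack_center in the frame of charger above 0.045 m and z of pack_center in the frame of charger below 0.035 m and x of pack_center in the frame of charger between -0.02 and 0.02 m), for 0.1 s.
At the end, for the whole second after the job is handed in: The pack lies flat and still on the floor of the tray (its centre within 50 mm of the tray's middle in each direction and no more than 28 mm above the bench, tilted less than 0.1 rad), right way up, and the gate is still open (above 0.070 m) (x of pack_center in the frame of tray between -0.05 and 0.05 m and y of pack_center in the frame of tray between -0.05 and 0.05 m and z of pack_center in the frame of tray below 0.028 m and angle between pack_center's own z axis and vertical below 0.1 rad and linear speed of pack below 0.02 m/s and value of joint gate above 0.07 m); the robot touches nothing.
It fails at once if the pack is dropped (moving down or away faster than 0.5 m/s with no finger on it) (linear speed of pack above 0.5 m/s and contact force between the fingers and pack below 0.1 N).
It fails at once if a bystander is moved more than 40 mm (distance of any of mallet, sandblock, glue, tape, offcut, driver from where it was at the start of the episode above 0.04 m).
It also fails if it takes over 61 s, if anything falls off the work surface, if the arm or the gripper's body presses on something with over 40 N, if the wrist force passes 120 N, or if a joint passes its speed limit or range.

## Robot

A 6-joint arm with a two-finger parallel gripper is mounted at the origin on the work surface. World frame = base frame: x ahead of the robot, y to its left, z up, the work surface at z = 0. Lengths are in m, angles in rad, forces in N, time in s.
With the tool pointing down it reaches from about 0.35 to 0.975 m from the base axis. Payload 4.9 kg.
Tool frame: the origin (TCP) lies on the centre line of the jaws, within the pads' length; the fingertips stand 17 mm ahead of it and the grasp point (between the pads) lies 2 mm behind it; x points along the fingers, y is the direction in which the jaws open and shut, and the axes are right-handed (so a half turn about x gives the same grasp; the last joint's range is limited). The gripper opens to 85 mm and grips with 20 to 120 N. Pads are 22 mm wide; open, the fingers measure 114 mm over their backs; the gripper's body (76 mm by 85 mm) begins 54 mm behind the grasp point. The pads swing forward as they close: fully open they stand 13 mm farther back than shut.
Start: joints at [-1.456, 0.053, 1.613, -0, 1.476, -0.119], TCP at [0.145, -0.608, 0.248] pointing down, gripper open.
Joint ranges: [-3.01, 3.01], [-1.01, 2.22], [0.06, 2.58], [-1.02, 4.17], [0.09, 2.62], [-3.14, 3.14]. Speed limits (rad/s): [2.57, 2.57, 3.14, 3.14, 3.14, 3.14].

## Interface

Orientations are given as a unit quaternion [w, x, y, z].
In Python, from plant import status, viewer, manip gives the robot as it stands.
- The arm moves only by the tool drive_tool, never from a script. Its argument "plan" is a list of rows, each a list of 4 numbers: the shift along the tool's x, y, z in m, then the turn about the tool's x in units of 8 degrees (1.0 is 8 degrees). A call has 1 to 12 rows; each row is the pose to reach, as a shift and turn from the pose commanded when the call began, along the tool's axes at that moment; what a row does not reach only later rows make up. A row lasts 1/10 s, in which the tool goes at most 50 mm and 8.59 degrees, less where a joint would pass 70% of its speed; a pose out of reach is approached as far as the arm can. A call with a gripper value outside its range is refused whole. "fingers" is the finger opening in m, from 0 to 0.0854, set as the call begins (left out, the last holds). The fingers move at their own pace and stop on an object; the grip force is fixed at half the most. Time passes only in rows, so rows that repeat a pose let the fingers close. It gives the time, the measured TCP pose, the force and the opening at its end, in the units of the state.
- status.state(): the state, without advancing time (a new reading comes with each control period).
- viewer.grab_frame(name): name is "scene" or "side" or "wrist"; returns the picture (400x640x3 uint8, blue, green, red); there is no depth.
- viewer.calibration(name): a dict with "vfov" (degrees; the focal length in pixels is half the picture's height over the tangent of half this angle, whatever the lens; pixels are square), "cx", "cy" (the principal point, pixels), "rvec" (rotation vector, rad) and "tvec" (3), from world to camera coordinates, as OpenCV has them. Camera axes: x right, y down, z forward; pixel columns grow to the right and rows downward; lengths in m; the calibration is good to about 2 mm. A picture is of the moment at which its call begins: read the wrist's pose just before it. calibration takes no time and is no camera call; for the wrist camera it gives the pose at the moment of the call.
- manip.job_done(): hands the job in, once; it reports no verdict.
The state is a dict: "time": time; "joint_pos": joint angles; "joint_vel": joint speeds; "joint_efforts": joint torques, N m; "tool_pos": TCP position; "tool_rot": TCP orientation; "contact_force": force on the tool from outside, world axes, zero at the start; "ft_torque": the same for the moment, N m; "gripper_width": opening from 0.0 (shut) to 1.0 (fully open).
Only numpy, scipy, OpenCV 4.12 (cv2) and the standard library are available. Lean on these libraries where they do the work, as an engineer would, in place of code of your own. Each camera call takes 0.05 s, during which the arm holds its last target. There are 200 camera calls.

## Working session

There is one attempt and no reset: what is moved stays moved. The work goes in short steps, Python scripts to look and compute and a tool call to move; the robot and the scene stay as the last step left them, time stands still between calls to the robot, and variables do not carry over. Pictures are saved under pics/ and viewed, about 8 in all and at most 12, crops included, and the job is handed in when it is done.

Besides the shell and the picture viewer there is one more tool, called after "Emit:" in YAML: its name, and indented under it one key for each argument. drive_tool: Moves the arm, as the interface text tells. Its arguments: {"type":"object","properties":{"plan":{"type":"array","items":{"type":"array","items":{"type":"number"}}},"fingers":{"type":"number"}},"required":["plan"]}

```bash
mkdir -p pics; cat > h.py <<'E'
import numpy as np, cv2
from plant import status, viewer, manip
def grab(n,fn=None):
    im=viewer.grab_frame(n)
    if fn: cv2.imwrite('pics/'+fn,im)
    return im
def cam(n):
    c=viewer.calibration(n); f=200/np.tan(np.radians(c['vfov'])/2)
    K=np.array([[f,0,c['cx']],[0,f,c['cy']],[0,0,1.]])
    R=cv2.Rodrigues(np.array(c['rvec'],float))[0]; return K,R,np.array(c['tvec'],float).ravel()
def ray(n,uv,z,C=None):
    K,R,t=C or cam(n); o=-R.T@t; d=R.T@np.linalg.inv(K)@np.array([*uv,1.])
    return o+d*(z-o[2])/d[2]
def proj(n,P,C=None):
    K,R,t=C or cam(n); p=(K@(R@np.atleast_2d(P).T+t[:,None])).T; return p[:,:2]/p[:,2:]
E
python3 - <<'E'
from h import *
a=grab('scene','a.png');b=grab('side','b.png')
cv2.imwrite('pics/ab.png',cv2.resize(np.vstack([a,b]),(0,0),fx=.75,fy=.75))
for n in('scene','side'):
  print(viewer.calibration(n)); K,R,t=cam(n);print(-R.T@t)
print(status.state())
E
```

```text
{'vfov': 54.44398944169668, 'cx': 321.19444602663077, 'cy': 201.86825862592653, 'rvec': array([ 2.35211924,  0.63843637, -0.23367374]), 'tvec': array([-0.46454276, -0.15332117,  1.2866643 ])}
[ 0.88287383 -0.59847069  0.87016034]
{'vfov': 54.13780752805751, 'cx': 319.301347278367, 'cy': 199.9079876808693, 'rvec': array([ 0.69477237, -2.59625522,  1.19861032]), 'tvec': array([0.45518318, 0.24901629, 1.2337394 ])}
[0.02872747 0.90506604 0.98556783]
{'time': 0.1, 'joint_pos': array([-1.45598748e+00,  5.33214486e-02,  1.61415900e+00,  2.90504834e-05,
        1.47601621e+00, -1.19009594e-01]), 'joint_vel': array([-0.00145425, -0.00067193, -0.00241099, -0.00139384, -0.002394  ,
       -0.00033919]), 'joint_efforts': array([ 7.30137763e-04, -3.94899809e+01, -3.71361530e+01, -5.92051174e-05,
        3.93461072e-03, -8.05514055e-07]), 'tool_pos': array([ 0.14474875, -0.60745615,  0.24716558]), 'tool_rot': array([ 0.08180496,  0.70229143,  0.08315125, -0.70226816]), 'contact_force': array([-0.43962343,  0.12473233, -0.01496962]), 'ft_torque': array([0.02448059, 0.06172843, 0.03615921]), 'gripper_width': 1.0016847774118363}
```

View pics/a.png

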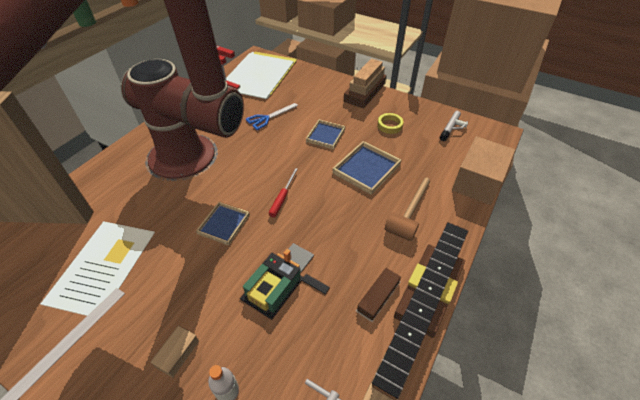

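View pics/b.png

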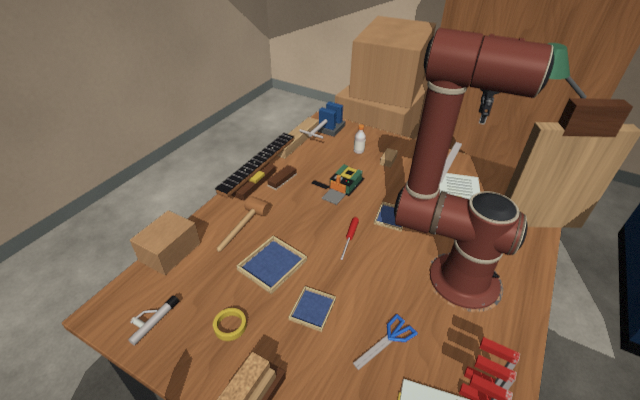

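Charger: scene (272,283), side (345,180). There are three blue trays in the scene view: (367,167), which is clearly the largest, plus (223,223) and (325,134). The other yellow object, at (433,285), sits on a rack and is a look-alike of the pack. The tape at (390,123) is yellow too. Next, a close crop of each.

```bash
python3 - <<'E'
from h import *
a=cv2.imread('pics/a.png');b=cv2.imread('pics/b.png')
def crop(im,x,y,w,h): return cv2.resize(im[y:y+h,x:x+w],(400,300),interpolation=cv2.INTER_CUBIC)
cv2.imwrite('pics/c.png',np.vstack([np.hstack([crop(a,232,238,100,75),crop(b,305,155,80,60)]),np.hstack([crop(a,320,135,100,75),crop(b,222,225,100,75)])]))
E
```

```text
(no output)
```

View pics/c.png

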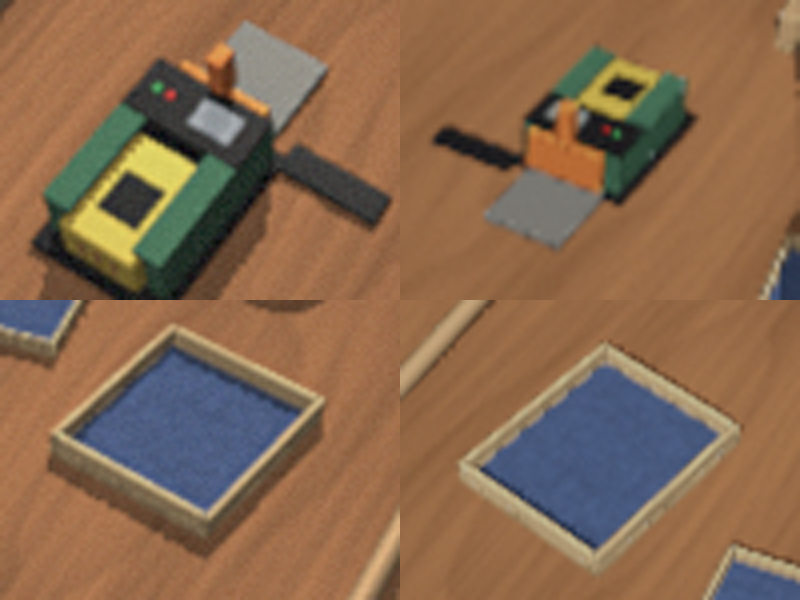

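```bash
cat > fit.py <<'E'
from h import *
from scipy.optimize import least_squares
def uv(c,s,o): return (np.array(c,float)+.5)/s-.5+np.array(o)
S,D=cam('scene'),cam('side')
ch_s=[((-44,65,49),(158,60)),((44,65,49),(270,135)),((-44,25,49),(122,103)),((44,25,49),(238,165)),((-34,140,6),(247,22)),((34,140,6),(328,70)),((-50,-65,6),(33,243)),((0,70,81),(221,48)),((-44,-50,49),(45,192))]
ch_d=[((34,140,6),(85,215)),((-34,140,6),(157,248)),((-50,65,6),(218,203)),((-50,-65,6),(293,120)),((0,70,81),(168,103)),((44,-50,49),(198,47)),((-44,-50,49),(287,78))]
def fit(obs,x0):
    def f(q):
        c,s=np.cos(q[2]),np.sin(q[2]);r=[]
        for C,P,u in obs:
            P=np.array(P)/1000.;w=np.array([q[0]+c*P[0]-s*P[1],q[1]+s*P[0]+c*P[1],P[2]])
            r.append(proj('',w,C)[0]-u)
        return np.ravel(r)
    q=least_squares(f,x0,loss='soft_l1');return q.x,f(q.x).reshape(-1,2)
if __name__=='__main__':
    obs=[(S,P,uv(c,4,(232,238))) for P,c in ch_s]+[(D,P,uv(c,5,(305,155))) for P,c in ch_d]
    p0=ray('',(272,283),.03,S)[:2];print('guess',p0)
    for y in(0,1.57,3.14,-1.57):
        q,r=fit(obs,[*p0,y]);print(q,np.abs(r).mean());
        if np.abs(r).mean()<2:print(r.round(1).tolist())
    ts=[(52,135),(175,27),(325,102),(208,218)];td=[(60,167),(205,43),(340,130),(195,260)]
    A=[ray('',uv(c,4,(320,135)),.022,S) for c in ts];B=[ray('',uv(c,4,(222,225)),.022,D) for c in td]
    for X in(A,B):
        X=np.array(X);print(X.round(4).tolist(),X.mean(0),[np.linalg.norm(X[i]-X[i-1]).round(4) for i in range(4)])
    np.set_printoptions(suppress=True)
    for n,c,uvp,z in(('glue',S,(222,380),.03),('glueD',D,(360,140),.06),('sand',S,(378,292),.03),('sandD',D,(282,177),.03),('mallet',S,(402,225),.03),('malletD',D,(260,205),.03),('driverA',S,(272,213),.01),('driverB',S,(296,170),.01),('offc',S,(175,352),.035)):print(n,ray('',uvp,z,c).round(3))
E
python3 fit.py
```

```text
guess [ 0.5449504  -0.24896603]
[ 0.54211628 -0.2504118  -0.03733976] 0.7815678895646263
[[0.6, -1.2], [1.4, -3.7], [-0.2, -0.5], [-0.1, 1.0], [-0.4, -0.6], [0.4, -1.2], [-1.0, -0.2], [-0.6, 1.1], [-0.8, 0.2], [-1.1, -0.6], [-0.3, -1.0], [0.6, -1.1], [0.6, -1.5], [-0.2, 0.0], [-1.5, -0.8], [-0.3, -0.1]]
[ 0.54211628 -0.2504118  -0.03733981] 0.7815679560853548
[[0.6, -1.2], [1.4, -3.7], [-0.2, -0.5], [-0.1, 1.0], [-0.4, -0.6], [0.4, -1.2], [-1.0, -0.2], [-0.6, 1.1], [-0.8, 0.2], [-1.1, -0.6], [-0.3, -1.0], [0.6, -1.1], [0.6, -1.5], [-0.2, 0.0], [-1.5, -0.8], [-0.3, -0.1]]
[ 0.54211628 -0.2504118   6.24584548] 0.7815679799214506
[[0.6, -1.2], [1.4, -3.7], [-0.2, -0.5], [-0.1, 1.0], [-0.4, -0.6], [0.4, -1.2], [-1.0, -0.2], [-0.6, 1.1], [-0.8, 0.2], [-1.1, -0.6], [-0.3, -1.0], [0.6, -1.1], [0.6, -1.5], [-0.2, 0.0], [-1.5, -0.8], [-0.3, -0.1]]
[ 0.54211628 -0.2504118  -0.03733978] 0.7815679194414304
[[0.6, -1.2], [1.4, -3.7], [-0.2, -0.5], [-0.1, 1.0], [-0.4, -0.6], [0.4, -1.2], [-1.0, -0.2], [-0.6, 1.1], [-0.8, 0.2], [-1.1, -0.6], [-0.3, -1.0], [0.6, -1.1], [0.6, -1.5], [-0.2, 0.0], [-1.5, -0.8], [-0.3, -0.1]]
[[0.4731, 0.1818, 0.022], [0.4986, 0.3478, 0.022], [0.6428, 0.326, 0.022], [0.6168, 0.1633, 0.022]] [0.55783282 0.25472492 0.022     ] [np.float64(0.1448), np.float64(0.168), np.float64(0.1459), np.float64(0.1647)]
[[0.6335, 0.3329, 0.022], [0.6127, 0.1639, 0.022], [0.4635, 0.1892, 0.022], [0.4913, 0.3524, 0.022]] [0.5502444  0.25957957 0.022     ] [np.float64(0.1435), np.float64(0.1702), np.float64(0.1513), np.float64(0.1655)]
glue [ 0.585 -0.484  0.03 ]
glueD [ 0.592 -0.485  0.06 ]
sand [ 0.777 -0.141  0.03 ]
sandD [ 0.762 -0.116  0.03 ]
mallet [0.748 0.077 0.03 ]
malletD [0.737 0.066 0.03 ]
driverA [ 0.407 -0.056  0.01 ]
driverB [0.371 0.128 0.01 ]
offc [ 0.464 -0.491  0.035]
```

```bash
cat >> h.py <<'E'
from scipy.spatial.transform import Rotation as Ro
def tool():
    s=status.state();w,x,y,z=s['tool_rot'];return s,Ro.from_quat([x,y,z,w]).as_matrix()
def delta(P,yaw):
    "tool shift to world TCP P, and turn units so that tool y lies along yaw (mod pi)"
    s,R=tool(); d=R.T@(np.array(P)-s['tool_pos'])
    ty=R[:,1]; a=np.arctan2(ty[1],ty[0]); e=(yaw-a+np.pi/2)%np.pi-np.pi/2
    # turn about tool x (pointing down): world yaw decreases
    print('pos',s['tool_pos'].round(4),'yaw',round(a,4),'shift',d.round(4),'turn',round(-np.degrees(e)/8,3),'t',s['time'])
Q=[.542,-.2504,-.0373]
def ch(x,y,z,q=None):
    q=Q if q is None else q; c,s=np.cos(q[2]),np.sin(q[2]);x/=1000;y/=1000
    return np.array([q[0]+c*x-s*y,q[1]+s*x+c*y,z/1000])
E
python3 - <<'E'
from h import *
s,R=tool();print(R.round(3)); delta(ch(0,0,300),Q[2])
K,Rc,t=cam('wrist');print('camera in tool',R.T@(-Rc.T@t-s['tool_pos']),'cam axes in tool',(R.T@Rc.T).round(2))
E
```

```text
[[-0.     0.232 -0.973]
 [ 0.002 -0.973 -0.232]
 [-1.    -0.002 -0.   ]]
pos [ 0.1447 -0.6075  0.2472] yaw -1.337 shift [-0.0522 -0.2554 -0.4692] turn -9.308 t 0.1
camera in tool [-0.12522066  0.00048729 -0.07366577] cam axes in tool [[-0.   -0.29  0.96]
 [ 1.   -0.    0.  ]
 [ 0.    0.96  0.29]]
```

Emit:
drive_tool:
  plan:
    - [-0.05,-0.06,-0.12,-2]
    - [-0.05,-0.13,-0.24,-4]
    - [-0.05,-0.19,-0.36,-6]
    - [-0.05,-0.25,-0.47,-8]
    - [-0.05,-0.255,-0.47,-9.3]
    - [-0.05,-0.255,-0.47,-9.3]
    - [-0.05,-0.255,-0.47,-9.3]
    - [-0.05,-0.255,-0.47,-9.3]
    - [-0.05,-0.255,-0.47,-9.3]
    - [-0.05,-0.255,-0.47,-9.3]
    - [-0.05,-0.255,-0.47,-9.3]
    - [-0.05,-0.255,-0.47,-9.3]
  fingers: 0

```text
time: 1.3
tool_pos: [0.5455, -0.2475, 0.2979]
tool_rot: [0.491, 0.509, 0.492, -0.508]
contact_force: [0.3, -0.1, -0.5]
gripper_width: 0.001
```

```bash
python3 - <<'E'
from h import *
import pickle
C=cam('wrist');im=grab('wrist','w1.png');pickle.dump(C,open('w1.pkl','wb'))
delta(ch(0,0,300),Q[2])
P=[ch(*p) for p in((-34,140,6),(34,140,6),(-50,-65,6),(50,-65,6),(44,25,49),(-44,25,49),(0,70,81))]
print(proj('',P,C).round(1).tolist())
E
```

```text
pos [ 0.544  -0.2492  0.2977] yaw -0.0346 shift [-0.0023 -0.002   0.0013] turn 0.019 t 1.35
[[284.0, 25.7], [348.3, 26.0], [274.8, 209.5], [356.7, 209.8], [358.1, 140.7], [273.1, 140.4], [315.4, 95.9]]
```

View pics/w1.png

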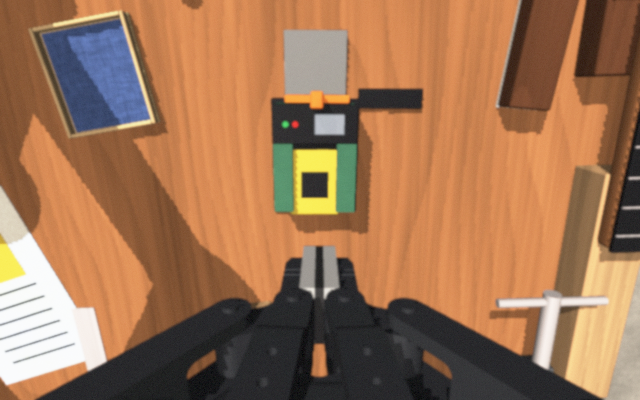

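The wrist view shows the charger. Lip front corners are at about (285,30) and (348,30), 4 px below the prediction. I'll take a crop to refine the fit.

```bash
python3 - <<'E'
from h import *
a=cv2.imread('pics/w1.png')
f=lambda y:cv2.resize(a[y:y+100,267:367],(400,400),interpolation=cv2.INTER_CUBIC)
cv2.imwrite('pics/w1c.png',np.hstack([f(25),f(122)]))
E
```

```text
(no output)
```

View pics/w1c.png

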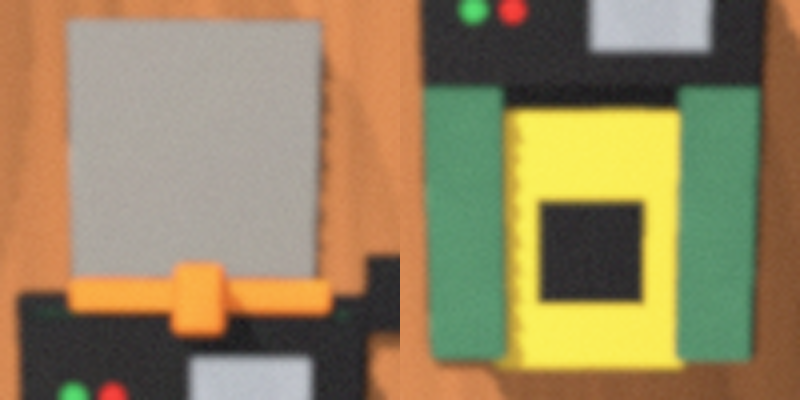

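```bash
python3 - <<'E'
from fit import *
import pickle
C=pickle.load(open('w1.pkl','rb'))
L=[((-34,140,6),(67,20)),((34,140,6),(321,22))]
M=[((-44,25,49),(24,87)),((44,25,49),(360,87)),((-44,-50,49),(33,362)),((44,-50,49),(351,360)),((-23,25,49),(104,87)),((23,25,49),(277,87)),((-23,-50,49),(104,360)),((23,-50,49),(277,360))]
W=[(C,P,uv(c,4,(267,25))) for P,c in L]+[(C,P,uv(c,4,(267,122))) for P,c in M]
q,r=fit(W,Q);print(q,r.round(1).tolist())
obs=[(S,P,uv(c,4,(232,238))) for P,c in ch_s]+[(D,P,uv(c,5,(305,155))) for P,c in ch_d]
print('each',fit(obs[:9],Q)[0],fit(obs[9:],Q)[0],'all',fit(obs+W,Q)[0])
p=ray('',uv((190,368),4,(267,122)),.040,C);lug=ray('',uv((200,263),4,(267,25)),.081,C)
def inv(p):
    c,s=np.cos(q[2]),np.sin(q[2]);d=p[:2]-q[:2];return c*d[0]+s*d[1],-s*d[0]+c*d[1]
print('pack rear',inv(p),'lug front',inv(lug))
E
```

```text
[ 0.54078971 -0.25347757 -0.03631486] [[-0.5, -0.7], [0.2, -1.0], [-0.5, 0.0], [0.3, 0.3], [-0.5, -0.3], [0.2, 0.5], [-0.3, 0.1], [0.8, 0.3], [0.9, 0.3], [-0.4, 0.4]]
each [ 0.54291282 -0.2511705  -0.03971267] [ 0.53883161 -0.2470328  -0.04356191] all [ 0.54095829 -0.25314343 -0.03889379]
pack rear (np.float64(-0.0005450375410350544), np.float64(-0.05508893265391168)) lug front (np.float64(0.0022915458143598078), np.float64(0.07799372130265371))
```

```bash
sed -i 's/^Q=.*/Q=[.5409,-.2532,-.037]/' h.py; python3 -c "
from h import *
delta(ch(-38,70,72),Q[2])"
```

```text
pos [ 0.544  -0.2492  0.2977] yaw -0.0346 shift [ 0.2258 -0.0406 -0.0658] turn 0.017 t 1.35
```

Emit:
drive_tool:
  plan:
    - [0.04,-0.02,-0.04,0.02]
    - [0.08,-0.04,-0.066,0.02]
    - [0.12,-0.041,-0.066,0.02]
    - [0.16,-0.041,-0.066,0.02]
    - [0.2,-0.041,-0.066,0.02]
    - [0.226,-0.041,-0.066,0.02]
    - [0.226,-0.041,-0.066,0.02]
    - [0.226,-0.041,-0.066,0.02]

```text
time: 2.15
tool_pos: [0.5036, -0.1841, 0.072]
tool_rot: [-0.489, -0.51, -0.49, 0.511]
contact_force: [0.3, -0.5, -0.2]
gripper_width: 0.001
```

```bash
python3 -c "
from h import *
delta(ch(-38,70,72),Q[2]);delta(ch(63,70,72),Q[2])"
```

```text
pos [ 0.5036 -0.1841  0.072 ] yaw -0.0426 shift [-0.      0.0018 -0.0024] turn -0.04 t 2.15
pos [ 0.5036 -0.1841  0.072 ] yaw -0.0426 shift [-0.0002  0.1028 -0.0029] turn -0.04 t 2.15
```

Emit:
drive_tool:
  plan:
    - [0,0.012,-0.002,0]
    - [0,0.024,-0.002,0]
    - [0,0.034,-0.002,0]
    - [0,0.044,-0.002,0]
    - [0,0.054,-0.002,0]
    - [0,0.064,-0.002,0]
    - [0,0.074,-0.002,0]
    - [0,0.084,-0.002,0]
    - [0,0.092,-0.002,0]
    - [0,0.098,-0.002,0]
    - [0,0.1,-0.002,0]
    - [0,0.1,-0.002,0]

```text
time: 3.35
tool_pos: [0.6049, -0.1856, 0.0722]
tool_rot: [0.49, 0.51, 0.489, -0.51]
contact_force: [0.3, 0.9, -0.4]
gripper_width: -0.0
```

```bash
python3 - <<'E'
from h import *
import pickle
delta(ch(63,70,72),Q[2])
w=grab('wrist');b=grab('side')
cv2.imwrite('pics/g.png',np.hstack([cv2.resize(w[60:360,140:540],(400,300)),cv2.resize(b[150:210,305:385],(400,300),interpolation=cv2.INTER_CUBIC)]))
E
```

```text
pos [ 0.6049 -0.1856  0.0722] yaw -0.0412 shift [ 0.0002  0.0016 -0.0001] turn -0.03 t 3.35
```

View pics/g.png

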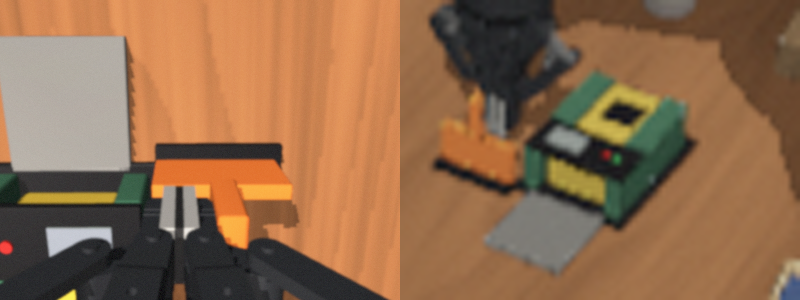

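```bash
python3 - <<'E'
from h import *
C=cam('wrist')
def inv(p):
    c,s=np.cos(Q[2]),np.sin(Q[2]);d=p[:2]-Q[:2];return (1000*np.array([c*d[0]+s*d[1],-s*d[0]+c*d[1]])).round(1)
print('gate TL, TR (expect y74)',inv(ray('',(294,221),.044,C)),inv(ray('',(423,221),.044,C)))
print('lip corner',inv(ray('',(266,97),.006,C)), 'lip root',inv(ray('',(270,230),.006,C)))
E
```

```text
gate TL, TR (expect y74) [50.  85.6] [108.5  85.3]
lip corner [ 34.5 139.1] lip root [33.3 66. ]
```

```bash
python3 - <<'E'
from h import *
C=cam('wrist')
def inv(p):
    c,s=np.cos(Q[2]),np.sin(Q[2]);d=p[:2]-Q[:2];return (1000*np.array([c*d[0]+s*d[1],-s*d[0]+c*d[1]])).round(1)
print(inv(ray('',(292,246),.044,C)),inv(ray('',(431,246),.044,C)),inv(ray('',(296,221),.009,C)),inv(ray('',(421,221),.009,C)))
E
```

```text
[48.8 73.3] [113.2  73. ] [48.5 72.5] [118.2  72.2]
```

Emit:
drive_tool:
  plan:
    - [0,-0.006,0,0]
    - [-0.04,-0.01,0,0]
    - [-0.08,-0.03,0.03,0]
    - [-0.08,-0.045,0.075,0]
    - [-0.08,-0.06,0.12,0]
    - [-0.08,-0.06,0.157,0]
    - [-0.08,-0.06,0.157,0]
    - [-0.04,-0.06,0.157,0]
    - [-0.04,-0.06,0.157,0]

```text
time: 4.35
tool_pos: [0.5347, -0.3372, 0.1067]
tool_rot: [-0.486, -0.51, -0.493, 0.511]
contact_force: [-0.8, 1.1, -1.9]
gripper_width: -0.001
```

```bash
python3 -c "
from h import *
delta(ch(0,-85,31),Q[2]);delta(ch(0,5,31),Q[2])"
```

```text
pos [ 0.5347 -0.3372  0.1067] yaw -0.0416 shift [0.0757 0.0037 0.0013] turn -0.033 t 4.35
pos [ 0.5347 -0.3372  0.1067] yaw -0.0416 shift [ 0.0763  0.0033 -0.0887] turn -0.033 t 4.35
```

Emit:
drive_tool:
  plan:
    - [0.04,0.003,0,-0.03]
    - [0.074,0.003,0,-0.03]
    - [0.075,0.003,0,-0.03]
    - [0.075,0.003,-0.01,-0.03]
    - [0.075,0.003,-0.016,-0.03]
    - [0.075,0.003,-0.022,-0.03]
    - [0.075,0.003,-0.028,-0.03]
    - [0.075,0.003,-0.034,-0.03]
    - [0.075,0.003,-0.04,-0.03]
    - [0.075,0.003,-0.046,-0.03]

```text
time: 5.35
tool_pos: [0.5432, -0.2941, 0.0379]
tool_rot: [-0.491, -0.509, -0.49, 0.509]
contact_force: [-0.2, -3.3, 1.5]
gripper_width: 0.0
```

```bash
python3 -c "
from h import *
delta(ch(0,5,31),Q[2]);print(status.state()['contact_force'])"
```

```text
pos [ 0.5432 -0.2941  0.0379] yaw -0.0371 shift [ 0.0068 -0.0038 -0.0458] turn -0.0 t 5.35
[-0.15741692 -3.28882163  1.50566083]
```

Emit:
drive_tool:
  plan:
    - [0.003,-0.002,-0.007,0]
    - [0.003,-0.003,-0.014,0]
    - [0.003,-0.003,-0.021,0]
    - [0.003,-0.003,-0.028,0]
    - [0.003,-0.003,-0.035,0]
    - [0.003,-0.003,-0.041,0]
    - [0.003,-0.003,-0.045,0]
    - [0.003,-0.003,-0.045,0]
    - [0.003,-0.003,-0.045,0]

```text
time: 6.25
tool_pos: [0.5413, -0.2486, 0.034]
tool_rot: [0.49, 0.509, 0.491, -0.509]
contact_force: [-0.3, -0.4, 0.3]
gripper_width: -0.004
```

```bash
python3 - <<'E'
from h import *
delta(ch(0,5,31),Q[2])
b=grab('side');a=grab('scene')
cv2.imwrite('pics/p.png',np.hstack([cv2.resize(a[230:320,230:350],(400,300),interpolation=cv2.INTER_CUBIC),cv2.resize(b[150:210,305:385],(400,300),interpolation=cv2.INTER_CUBIC)]))
E
```

```text
pos [ 0.5413 -0.2486  0.034 ] yaw -0.0369 shift [ 0.003  -0.0002 -0.0003] turn 0.0 t 6.25
```

View pics/p.png

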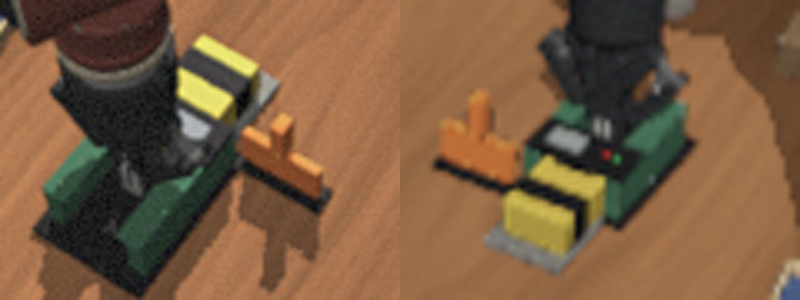

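Emit:
drive_tool:
  plan:
    - [0,0,0.008,0]
    - [-0.02,0,0.012,0]
    - [-0.06,0,0.012,0]
    - [-0.11,0,0.0,0]
    - [-0.13,0,-0.04,0]
    - [-0.13,0,-0.08,0]
    - [-0.13,0,-0.102,0]
    - [-0.13,0,-0.102,0]
    - [-0.13,0,-0.102,0]
    - [-0.13,0,-0.102,0]

```text
time: 7.35
tool_pos: [0.5454, -0.1483, 0.1642]
tool_rot: [-0.49, -0.509, -0.49, 0.51]
contact_force: [0.5, 0.3, -0.1]
gripper_width: -0.003
```

Emit:
drive_tool:
  plan:
    - [0,0,0,0]
    - [0,0,0,0]
    - [0,0,0,0]
    - [0,0,0,0]
  fingers: 0.074

```text
time: 7.75
tool_pos: [0.5454, -0.1475, 0.1642]
tool_rot: [-0.49, -0.509, -0.491, 0.509]
contact_force: [-1.3, 0.4, 0.2]
gripper_width: 0.679
```

```bash
python3 - <<'E'
from h import *
delta(ch(0,107,28),Q[2]);print(status.state()['gripper_width'])
C=cam('wrist');w=grab('wrist')
cv2.imwrite('pics/q.png',w)
P=[ch(*p) for p in((-28,126,40),(28,126,40))];print(proj('',P,C).round(0).tolist())
E
```

```text
pos [ 0.5454 -0.1475  0.1642] yaw -0.0375 shift [ 0.1362 -0.0005 -0.0012] turn -0.004 t 7.75
0.6789677823450886
[[278.0, 167.0], [358.0, 167.0]]
```

View pics/q.png

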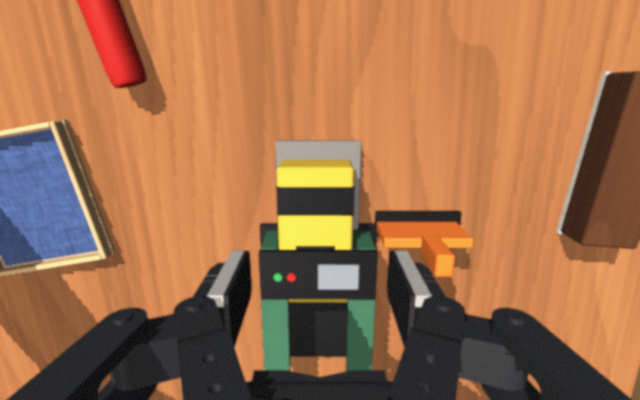

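The pack is on the lip as predicted: front top corners at (277,167) and (354,167) against a prediction of (278,167) and (358,167). It is 1-2 mm towards -x. Descend and grip.

Emit:
drive_tool:
  plan:
    - [0,-0.001,0,0]
    - [0,-0.001,0,0]
    - [0.04,-0.001,0,0]
    - [0.08,-0.001,0,0]
    - [0.115,-0.001,0,0]
    - [0.13,-0.001,0,0]
    - [0.136,-0.001,0,0]
    - [0.136,-0.001,0,0]
    - [0.136,-0.001,0,0]

```text
time: 8.7
tool_pos: [0.546, -0.1478, 0.0304]
tool_rot: [0.492, 0.51, 0.49, -0.509]
contact_force: [0.6, -0.8, -0.1]
gripper_width: 0.871
```

Emit:
drive_tool:
  plan:
    - [0,0,0,0]
    - [0,0,0,0]
    - [0,0,0,0]
    - [0,0,0,0]
    - [0,0,0,0]
    - [0,0,0,0]
  fingers: 0.045

```text
time: 9.3
tool_pos: [0.546, -0.1478, 0.0307]
tool_rot: [0.492, 0.51, 0.489, -0.509]
contact_force: [-1.2, 0.9, 5.4]
gripper_width: 0.646
```

Emit:
drive_tool:
  plan:
    - [0,0,-0.006,0]
    - [0,0,-0.014,0]
    - [0,0,-0.022,0]
    - [0,0,-0.03,0]
    - [0,0,-0.038,0]
    - [0,0,-0.046,0]
    - [0,0,-0.053,0]
    - [0,0,-0.056,0]
    - [0,0,-0.056,0]
    - [0,0,-0.056,0]

```text
time: 10.3
tool_pos: [0.5483, -0.0917, 0.0306]
tool_rot: [0.492, 0.51, 0.489, -0.509]
contact_force: [1.2, -1.2, 6.9]
gripper_width: 0.644
```

Emit:
drive_tool:
  plan:
    - [0,0,0,0]
    - [0,0,0,0]
    - [0,0,0,0]
    - [0,0,0.015,0]
    - [0,0,0.03,0]
    - [0,0,0.037,0]
    - [0,0,0.037,0]
  fingers: 0.074

```text
time: 11.0
tool_pos: [0.5451, -0.1298, 0.0284]
tool_rot: [0.49, 0.51, 0.49, -0.51]
contact_force: [0.2, -0.2, -0.4]
gripper_width: 0.867
```

Emit:
drive_tool:
  plan:
    - [0,0,0,0]
    - [0,0,0,0]
    - [0,0,0,0]
    - [0,0,0,0]
    - [0,0,0,0]
    - [0,0,0,0]
    - [0,0,0,0]
  fingers: 0.045

```text
time: 11.7
tool_pos: [0.5455, -0.1282, 0.0287]
tool_rot: [0.491, 0.509, 0.49, -0.509]
contact_force: [0.8, -1.4, 4.0]
gripper_width: 0.645
```

```bash
python3 - <<'E'
from h import *
delta(ch(0,126,28),Q[2])
b=grab('side');a=grab('scene')
cv2.imwrite('pics/r.png',np.hstack([cv2.resize(a[215:305,240:360],(400,300),interpolation=cv2.INTER_CUBIC),cv2.resize(b[155:215,295:375],(400,300),interpolation=cv2.INTER_CUBIC)]))
E
```

```text
pos [ 0.5455 -0.1282  0.0287] yaw -0.0368 shift [ 0.0007  0.     -0.0009] turn 0.001 t 11.7
```

View pics/r.png

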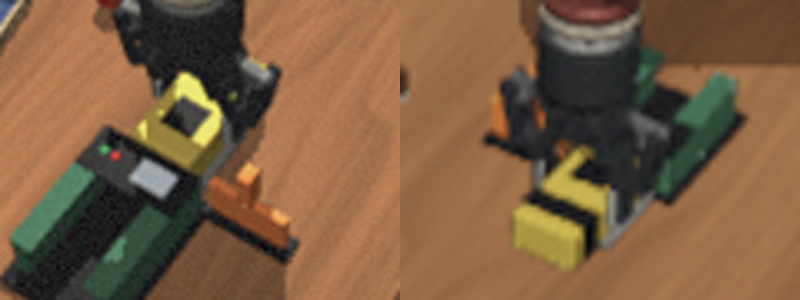

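Emit:
drive_tool:
  plan:
    - [-0.01,0,0,0]
    - [-0.03,0,0,0]
    - [-0.06,0,0,0]
    - [-0.09,0,0,0]
    - [-0.12,0,0,0]
    - [-0.12,0,-0.02,0]
    - [-0.12,0,-0.05,0]
    - [-0.12,0,-0.09,0]
    - [-0.12,0,-0.13,0]
    - [-0.12,0,-0.17,0]
    - [-0.12,0,-0.2,0]
    - [-0.12,0,-0.2,0]

```text
time: 13.0
tool_pos: [0.5509, 0.0752, 0.1469]
tool_rot: [-0.49, -0.508, -0.493, 0.509]
contact_force: [0.6, 0.3, -3.3]
gripper_width: 0.643
```

```bash
python3 - <<'E'
from h import *
T=[.554,.253];delta([*T,.148],-.15);print(status.state()['gripper_width'])
E
```

```text
pos [0.5509 0.0752 0.1469] yaw -0.0328 shift [-0.0008 -0.0027 -0.1778] turn 0.839 t 13.0
0.643453456367837
```

Emit:
drive_tool:
  plan:
    - [0,-0.001,-0.02,0.1]
    - [0,-0.002,-0.05,0.25]
    - [0,-0.003,-0.085,0.4]
    - [0,-0.003,-0.12,0.6]
    - [0,-0.003,-0.15,0.8]
    - [0,-0.003,-0.17,0.84]
    - [0,-0.003,-0.178,0.84]
    - [0,-0.003,-0.178,0.84]
    - [0,-0.003,-0.178,0.84]

```text
time: 13.9
tool_pos: [0.5558, 0.2486, 0.1477]
tool_rot: [-0.46, -0.537, -0.46, 0.538]
contact_force: [-0.6, 0.3, -3.2]
gripper_width: 0.646
```

```bash
python3 - <<'E'
from h import *
T=[.554,.253];delta([*T,.029],-.15)
C=cam('wrist');grab('wrist','t.png')
y=-.15;c,s=np.cos(y),np.sin(y)
P=[[T[0]+c*a-s*b,T[1]+s*a+c*b,.022] for a,b in((-.075,.085),(.075,.085),(-.075,-.085),(.075,-.085))];print(proj('',P,C).round(0).tolist())
E
```

```text
pos [0.5558 0.2486 0.1477] yaw -0.1549 shift [ 0.1187 -0.0024 -0.0042] turn -0.035 t 13.9
[[200.0, 64.0], [429.0, 62.0], [221.0, 292.0], [411.0, 292.0]]
```

View pics/t.png

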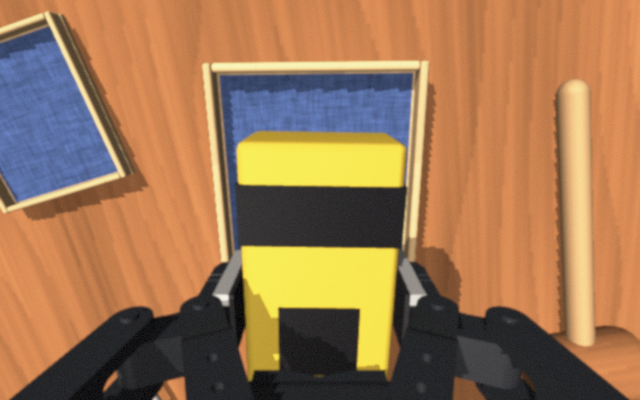

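The tray's far corners at (204,64) and (428,62) match the prediction to within 4 px, so lower the pack.

Emit:
drive_tool:
  plan:
    - [0.01,-0.002,-0.004,0]
    - [0.03,-0.002,-0.004,0]
    - [0.055,-0.002,-0.004,0]
    - [0.08,-0.002,-0.004,0]
    - [0.1,-0.002,-0.004,0]
    - [0.109,-0.002,-0.004,0]
    - [0.113,-0.002,-0.004,0]
    - [0.116,-0.002,-0.004,0]
    - [0.118,-0.002,-0.004,0]
    - [0.119,-0.002,-0.004,0]
    - [0.119,-0.002,-0.004,0]

```text
time: 15.05
tool_pos: [0.5552, 0.2541, 0.03]
tool_rot: [0.46, 0.537, 0.46, -0.537]
contact_force: [1.0, -0.5, -2.6]
gripper_width: 0.643
```

Emit:
drive_tool:
  plan:
    - [0.001,0,0,0]
    - [0.0015,0,0,0]
    - [0.0015,0,0,0]
    - [0.0015,0,0,0]

```text
time: 15.45
tool_pos: [0.5552, 0.2541, 0.0287]
tool_rot: [0.46, 0.537, 0.46, -0.537]
contact_force: [-0.3, -0.5, 2.9]
gripper_width: 0.639
```

Contact with the tray floor: the force went from -3 to +3 N. Release and retreat.

Emit:
drive_tool:
  plan:
    - [0,0,0,0]
    - [0,0,0,0]
    - [0,0,0,0]
    - [0,0,0,0]
    - [-0.02,0,0,0]
    - [-0.05,0,0,0]
    - [-0.09,0,0,0]
    - [-0.14,0,0,0]
    - [-0.18,0,0,0]
    - [-0.18,0,0.05,0]
    - [-0.18,0,0.08,0]
    - [-0.18,0,0.08,0]
  fingers: 0.076

```text
time: 16.65
tool_pos: [0.5423, 0.1723, 0.2083]
tool_rot: [0.459, 0.538, 0.459, -0.538]
contact_force: [-0.0, 0.7, -0.1]
gripper_width: 0.894
```

```bash
python3 - <<'E'
from h import *
print(status.state()['contact_force'])
w=grab('wrist');b=grab('side')
cv2.imwrite('pics/f.png',np.vstack([np.hstack([cv2.resize(w,(400,250)),b[130:380,80:480]])]))
E
```

```text
[-0.045736    0.74533479 -0.13914719]
```

View pics/f.png

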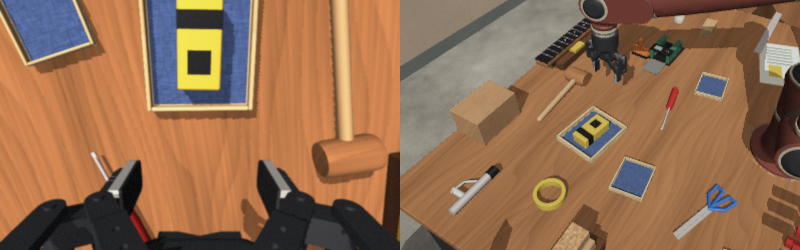

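The pack lies flat, right way up and near the middle of the large tray. The gate is still open, and nothing else has moved.

```bash
python3 -c "
from h import *
print(manip.job_done(), status.state()['time'])"
```

```text
the job is handed in; nothing more can be done
the job is handed in; nothing more can be done
```

The yellow battery pack is lying flat and right way up near the middle of the large blue-lined tray, and the gate is still open. I handed the job in at about 17 s; no verdict was reported.

- **Gate:** I pushed it open by its lug to about 82 mm, measured from the wrist picture. The last side picture shows it still open.
- **Pack:** I pushed it from behind until its centre was about 71 mm along the charger's +y, resting on the lip. Then I drew it clear, gripped it again near its middle and carried it to the tray. I let go only once the wrist force showed it touching the tray floor.
- **Last checks:** the fingers were clear of everything, with only sensor noise (0.7 N) on the wrist. The bystanders looked undisturbed, by eye only in the last pictures.
- **Disagreements:** the scene and side cameras differed by up to about 8 mm on the tray and 4 mm on the charger. The wrist camera settled the charger pose. For the tray, its far corners came within 4 px of my averaged position.

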